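# Set up the banding wheel and put the bench's odds and ends away

## Robot

A 6-joint arm with a two-finger parallel gripper is mounted at the origin on the work surface. World frame = base frame: x ahead of the robot, y to its left, z up, the work surface at z = 0. Lengths are in m, angles in rad, forces in N, time in s.
With the tool pointing down it reaches from about 0.35 to 0.725 m from the base axis. Payload 6 kg.
Tool frame: the origin (TCP) lies on the centre line of the jaws, within the pads' length; the fingertips stand 19 mm ahead of it and the grasp point (between the pads) is the TCP (finger_overhang is the distance from the TCP to the fingertips, in m); z points along the fingers, y is the line along which they close (so a half turn about z gives the same grasp; the last joint's range is limited). The gripper opens to 85 mm and grips with 20 to 120 N. Pads are 22 mm wide; open, the fingers measure 114 mm over their backs; the gripper's body (76 mm by 85 mm) begins 54 mm behind the grasp point. The pads swing forward as they close: fully open they stand 13 mm farther back than shut.
Start: joints at [-0.782, 0.04, 0.085, 0, -1.615, -0.334], TCP at [0.264, -0.539, 0.25] pointing down, gripper open.
Joint ranges: [-2.56, 2.56], [-1.29, 2.01], [-1.08, 1.49], [-3.29, 1.98], [-2.81, -0.18], [-2.99, 2.99]. Speed limits (rad/s): [2.57, 2.57, 3.01, 3.14, 3.14, 3.14].

## Interface

Orientations are given as a rotation vector (axis times angle).
In Python, from plant import * gives the robot as it stands. The module is installed in compiled form; this text tells all that it offers.
- The arm moves only by the shell command python3 -m creep 'ROWS' [OPENING] [FORCE]. ROWS is JSON, a list of rows, each a list of 6 numbers: the shift along the world's x, y, z in cm, then the turn, a rotation vector about the world's x, y, z in degrees. In form: [[tx, ty, tz, rx, ry, rz], ...]. A call has 1 to 20 rows; each row is the pose to reach, as a shift and turn from the pose commanded when the call began; what a row does not reach only later rows make up. A row lasts 1/10 s, in which the tool goes at most 50 mm and 8.59 degrees, less where a joint would pass 70% of its speed; a pose out of reach is approached as far as the arm can. A call with a gripper value outside its range is refused whole. OPENING is the closure in counts, from 0 (fully open) to 255 (shut), set as the call begins (- or left out, the last holds). The fingers move at their own pace and stop on an object; FORCE is the grip in N (left out, the last holds). Time passes only in rows, so rows that repeat a pose let the fingers close. It gives the time, the measured TCP pose, the force, the opening and the grip force at its end, in the units of the state.
- observe(): the state, without advancing time (a new reading comes with each control period).
- grab_frame(name): name is "side" or "top" or "wrist"; returns a dict with "color" (480x640x3 uint8, blue, green, red), "depth" (480x640 float32, m along the optical axis (not along the pixel's ray), 0 where there is no reading), "mtx" (3x3 intrinsics, pixels), "camera_from_world" (4x4, takes a point from world to camera coordinates). Camera axes: x right, y down, z forward; pixel columns grow to the right and rows downward; lengths in m; the calibration is good to about 2 mm. A picture is of the moment at which its call begins.
- job_done(): hands the job in; it is judged then, once.
The state is a dict: "clock": time; "qpos": joint angles; "joint_vel": joint speeds; "effort": joint torques, N m; "ee_pos": TCP position; "tcp_rot": TCP orientation; "contact_force": force on the tool from outside, world axes, zero at the start; "torque": the same for the moment, N m; "finger_gap": opening from 0.0 (shut) to 1.0 (fully open); "grasp_force": force on a finger pad.
Only numpy, scipy, OpenCV 4.12 (cv2) and the standard library are available. Lean on these libraries where they do the work, as an engineer would, in place of code of your own. Each camera call takes 0.05 s, during which the arm holds its last target. There are 200 camera calls.

## Task

Get this pottery bench ready for decorating: stand the terracotta drip saucer in the middle of the banding wheel, then set the terracotta pot gently down, upright and centred in the saucer. Put both glaze jars in the blue tray and the white kiln prop in the dark steel tray, each standing upright on the tray's floor. Leave the cream bowl and the brown beaker where they stand.

Things in the scene. Friction and masses are not known exactly. Their poses are not given: they have to be found in the camera images.
- saucer_center (a point): terracotta drip saucer, loose, round, 62 mm outside diameter, 18 mm high, upright straight rim 4 mm thick, flat inner floor of 54 mm diameter 8 mm above its underside; the point is on its axis, half-way up (9 mm above its underside); z up
- pot_center (a point): small empty terracotta plant pot, loose, round, 58 mm high, open at the top; straight body 52 mm in diameter from 18 mm above its underside up to the rim, wall 4 mm; foot 40 mm in diameter and 12 mm high, which fits the saucer's floor with 7 mm to spare all round; the point is on its axis, half-way up (29 mm above its underside); z up
- yellow_jar_center (a point): glaze jar, loose, white with yellow lid and band, closed cylinder 46 mm in diameter (lid 47 mm), 62 mm high; the point is on its axis, half-way up; z up
- green_jar_center (a point): glaze jar, loose, white with green lid and band, closed cylinder 46 mm in diameter (lid 47 mm), 62 mm high; the point is on its axis, half-way up; z up
- prop_center (a point): kiln prop: white square fireclay post, loose, 36 x 36 mm and 62 mm high, standing, with a dark round spot on its top; the point is at its centre, half-way up; x and y square to its sides, z up
- wheel_top (a point): banding wheel: fixed, it does not turn; flat round aluminium disc 160 mm in diameter on a dark foot, its top 55 mm above the table, with two dark rings round the middle; the point is the centre of the disc's top; z up
- glaze_tray: fixed blue tray for glaze jars, open-topped, 130 (its x) x 160 (its y) x 25 mm high outside, walls and floor 5 mm thick; origin at the centre of its underside on the table, z up
- kiln_tray: fixed dark grey steel tray for kiln props, open-topped, 130 (its x) x 160 (its y) x 25 mm high outside, walls and floor 5 mm thick; origin at the centre of its underside on the table, z up
- bowl_center (a point): cream unglazed bowl, loose, 92 mm across the rim, 42 mm high, to be left alone; the point is on its axis, half-way up
- beaker_center (a point): brown glazed beaker, loose, 72 mm across the rim, 62 mm high, to be left alone; the point is on its axis, half-way up
Mind the look-alikes: they are no part of the job. What is shaped like the part that bears prop_center but purple is not meant. Of the things that look like the part that bears green_jar_center, the smaller one is meant.

How it is judged:
On the way, in this order (a step that is already met when the one before it is completed fails the run):
1. the saucer stands in the middle of the banding wheel, let go, with no pot on it yet (horizontal distance between saucer_center and wheel_top below 0.015 m and z of saucer_center in the frame of wheel_top between 0.004 and 0.014 m and angle between saucer_center's own z axis and vertical below 0.1 rad and contact force between the fingers and saucer below 0.1 N and horizontal distance between pot_center and saucer_center above 0.03 m), for 0.2 s.
2. the pot is seated, centred and let go, in the saucer on the wheel (horizontal distance between saucer_center and wheel_top below 0.015 m and z of saucer_center in the frame of wheel_top between 0.004 and 0.014 m and angle between each of saucer_center, pot_center's own z axis and vertical below 0.1 rad and horizontal distance between pot_center and saucer_center below 0.008 m and z of pot_center in the frame of saucer_center between 0.022 and 0.034 m and contact force between the fingers and pot below 0.1 N), for 0.2 s.
At the end, for the whole second after the job is handed in: The saucer stands flat on the wheel within 15 mm of its centre; the pot stands upright on the saucer's floor within 8 mm of the saucer's centre; both glaze jars stand upright (within 0.1 rad) on the floor of the blue tray and the kiln prop on that of the dark tray; all at rest (horizontal distance between saucer_center and wheel_top below 0.015 m and z of saucer_center in the frame of wheel_top between 0.004 and 0.014 m and angle between each of saucer_center, pot_center, yellow_jar_center, green_jar_center, prop_center's own z axis and vertical below 0.1 rad and horizontal distance between pot_center and saucer_center below 0.008 m and z of pot_center in the frame of saucer_center between 0.022 and 0.034 m and x of yellow_jar_center in the frame of glaze_tray between -0.05 and 0.05 m and y of yellow_jar_center in the frame of glaze_tray between -0.065 and 0.065 m and z of yellow_jar_center in the frame of glaze_tray between 0.028 and 0.044 m and x of green_jar_center in the frame of glaze_tray between -0.05 and 0.05 m and y of green_jar_center in the frame of glaze_tray between -0.065 and 0.065 m and z of green_jar_center in the frame of glaze_tray between 0.028 and 0.044 m and x of prop_center in the frame of kiln_tray between -0.05 and 0.05 m and y of prop_center in the frame of kiln_tray between -0.065 and 0.065 m and z of prop_center in the frame of kiln_tray between 0.028 and 0.044 m and linear speed of each of saucer, pot, yellow_jar, green_jar, prop below 0.02 m/s); the robot touches nothing.
It fails at once if the bowl or the beaker is moved by more than 25 mm or tipped (distance of any of bowl_center, beaker_center from where it was at the start of the episode above 0.025 m or angle between any of bowl_center, beaker_center's own z axis and vertical above 0.35 rad).
It fails at once if the pot is let fall into the saucer (from more than about 15 mm) (contact force between the fingers and pot below 0.1 N and horizontal distance between pot_center and saucer_center below 0.04 m and linear speed of pot above 0.5 m/s).
It fails at once if the pot is pressed or banged onto the saucer with over 50 N (contact force between pot and saucer above 50 N).
It also fails if it takes over 125 s, if anything falls off the work surface, if the arm or the gripper's body presses on something with over 40 N, if the wrist force passes 120 N, or if a joint passes its speed limit or range.

## Working session

There is one attempt and no reset: what is moved stays moved. The work goes in short steps, Python scripts to look and compute and a shell command to move; the robot and the scene stay as the last step left them, time stands still between calls to the robot, and variables do not carry over. Pictures are saved under pics/ and viewed, at most 14 in all, crops included, and the job is handed in when it is done.

```bash
mkdir -p pics; cat > h.py <<'E'
import numpy as np, cv2
from plant import *
def shot(n,tag):
    f=grab_frame(n); cv2.imwrite(f'pics/{tag}.png',f['color']); np.savez(f'{tag}.npz',**f); return f
def pts(f):
    d=f['depth']; K=f['mtx']; v,u=np.mgrid[:480,:640]
    c=np.stack([(u-K[0,2])/K[0,0]*d,(v-K[1,2])/K[1,1]*d,d],-1)
    T=np.linalg.inv(f['camera_from_world']); return c@T[:3,:3].T+T[:3,3]
def plane(f,u,v,z):
    K=f['mtx'];T=np.linalg.inv(f['camera_from_world'])
    r=T[:3,:3]@np.linalg.solve(K,[u,v,1.]); return T[:3,3]+r*(z-T[2,3])/r[2]
E
python3 - <<'E'
from h import *
for n in('top','side'):
    f=shot(n,n+'0'); T=np.linalg.inv(f['camera_from_world']); print(n,f['mtx'].round(1).tolist(),T.round(3).tolist())
s=observe(); print(s)
E
```

```text
top [[554.9, 0.0, 325.4], [0.0, 554.9, 241.4], [0.0, 0.0, 1.0]] [[0.028, -0.994, 0.102, 0.386], [-1.0, -0.027, 0.01, -0.012], [-0.007, -0.102, -0.995, 1.323], [0.0, 0.0, 0.0, 1.0]]
side [[545.3, 0.0, 321.0], [0.0, 545.3, 227.6], [0.0, 0.0, 1.0]] [[-0.988, -0.108, 0.108, 0.376], [-0.153, 0.644, -0.75, 0.959], [0.011, -0.757, -0.653, 0.903], [0.0, 0.0, 0.0, 1.0]]
{'clock': 0.1, 'qpos': array([-7.82314410e-01,  4.07637652e-02,  8.39241393e-02, -3.91230045e-04,
       -1.61548227e+00, -3.33679693e-01]), 'joint_vel': array([-7.19489507e-04,  1.08728345e-03,  3.77331169e-03,  6.40751534e-04,
       -3.68121770e-05, -9.63298964e-04]), 'effort': array([-6.01844789e-03, -3.69346011e+01,  3.48283410e+01,  6.95180073e+00,
       -4.49821600e-03,  2.80239124e-05]), 'ee_pos': array([ 0.26351473, -0.5387538 ,  0.24938264]), 'tcp_rot': array([ 7.08178146e-01, -3.06023883e+00, -2.35526736e-03]), 'contact_force': array([-0.33071686, -0.6825749 ,  0.98701155]), 'torque': array([ 0.01180387, -0.00634001, -0.00945761]), 'grasp_force': 0.0, 'finger_gap': 0.9998482480257566}
```

View pics/top0.png

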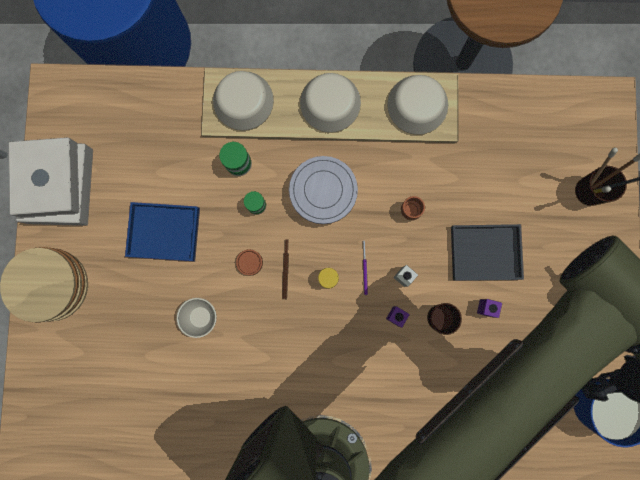

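View pics/side0.png

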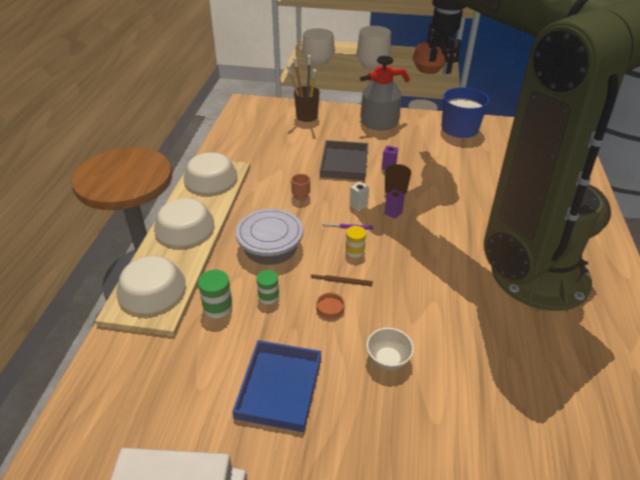

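Top view: the yellow jar is at (328,278), the saucer at (249,263) and the pot at (413,208). The wheel is at (323,190), the blue tray at (162,232), the dark tray at (487,252), the bowl at (196,318) and the beaker at (445,318).
- **Green jar candidates:** (255,203), small, and (235,158), large. The smaller one at (255,203) is meant.
- **Prop candidates:** (406,275) white, (398,317) purple and (489,308) purple. The white one at (406,275) is meant.

```bash
cat > meas.py <<'E'
from h import *
def topc(f,P,u,v,zt,R,tol=.006):
    c=plane(f,u,v,zt)
    m=(np.abs(P[...,2]-zt)<tol)&(np.hypot(P[...,0]-c[0],P[...,1]-c[1])<R)&(f['depth']>0)
    q=P[m]; (cx,cy),r=cv2.minEnclosingCircle((q[:,:2]*1000).astype(np.float32))
    rect=cv2.minAreaRect((q[:,:2]*1000).astype(np.float32))
    return (round(cx,1),round(cy,1)),'d%.1f'%(2*r),'z%.1f'%(1000*np.median(q[:,2])),'n%d'%m.sum(),[np.round(t,1).tolist() for t in rect]
E
python3 - <<'E'
from meas import *
f=dict(np.load('top0.npz')); P=pts(f)
for n,u,v,zt,R in [('saucer',249,263,.018,.042),('pot',413,208,.058,.04),('yel',328,278,.062,.035),('grn',255,203,.062,.035),('grnBIG',235,158,.085,.045),('prop',406,275,.062,.03),('wheel',323,190,.055,.1),('glaze',162,232,.025,.12),('kiln',487,252,.025,.12),('bowl',196,318,.042,.06),('beaker',445,318,.062,.05),('pur1',398,317,.062,.03),('pur2',489,308,.062,.03)]:
    print(n,*topc(f,P,u,v,zt,R), 'zpix %.3f'%P[v,u,2])
a=cv2.imread('pics/top0.png')[140:340,220:520]
cv2.imwrite('pics/crop0.png',cv2.resize(a,(780,520),interpolation=cv2.INTER_CUBIC))
E
```

```text
saucer (466.2, 179.9) d62.2 z17.1 n179 [[466.3, 179.5], [60.3, 59.7], 49.6] zpix 0.009
pot (601.7, -200.6) d52.3 z58.1 n126 [[601.3, -200.2], [48.7, 50.9], 89.7] zpix 0.007
yel (433.3, -8.0) d46.3 z62.3 n320 [[433.4, -7.7], [43.3, 45.4], 1.4] zpix 0.067
grn (605.2, 169.1) d47.1 z62.3 n311 [[604.8, 168.9], [45.4, 44.1], 47.1] zpix 0.063
grnBIG (706.2, 216.9) d65.0 z85.3 n599 [[705.9, 216.6], [63.1, 61.9], 43.9] zpix 0.086
prop (442.7, -185.6) d47.9 z62.3 n249 [[443.0, -186.2], [35.9, 36.3], 50.6] zpix 0.063
wheel (637.5, 9.1) d159.8 z55.9 n3565 [[637.5, 9.5], [157.7, 157.3], 46.5] zpix 0.057
glaze (533.9, 389.0) d204.8 z25.1 n605 [[533.7, 389.4], [162.9, 130.7], 87.5] zpix 0.002
kiln (495.1, -380.4) d217.4 z25.2 n614 [[479.2, -381.3], [181.6, 162.4], 2.4] zpix 0.005
bowl (334.6, 292.4) d91.9 z41.3 n277 [[334.4, 291.9], [88.6, 90.0], 1.5] zpix 0.009
beaker (348.6, -274.2) d71.9 z62.0 n197 [[348.6, -274.2], [69.2, 71.2], 1.1] zpix 0.004
pur1 (349.0, -169.1) d47.9 z62.4 n253 [[349.5, -169.5], [36.4, 36.0], 60.9] zpix 0.064
pur2 (374.8, -379.0) d48.1 z62.2 n262 [[374.6, -379.0], [38.6, 35.7], 77.5] zpix 0.065
```

View pics/crop0.png

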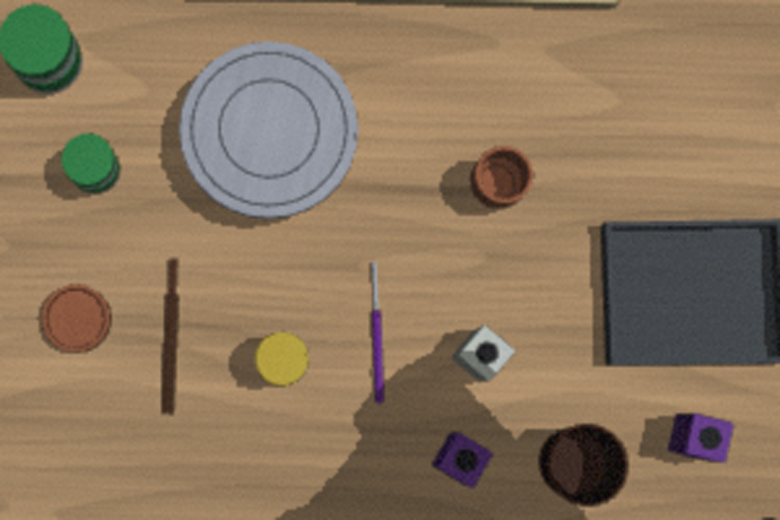

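The enlarged crop shows the small green jar at crop (90,160), well below the big one at (40,40). The white prop is at crop (485,352) and the purple posts are elsewhere. The measured sizes also match: 47 against 65 mm diameter for the jars, and all heights fit. Next I move over the saucer.

```bash
python3 -m creep '[[20.3,71.9,-8,0,0,0],[20.3,71.9,-8,0,0,0],[20.3,71.9,-8,0,0,0],[20.3,71.9,-8,0,0,0],[20.3,71.9,-8,0,0,0],[20.3,71.9,-8,0,0,0],[20.3,71.9,-8,0,0,0],[20.3,71.9,-8,0,0,0],[20.3,71.9,-8,0,0,0],[20.3,71.9,-8,0,0,0],[20.3,71.9,-8,0,0,0],[20.3,71.9,-8,0,0,0],[20.3,71.9,-8,0,0,0],[20.3,71.9,-8,0,0,0],[20.3,71.9,-8,0,0,0],[20.3,71.9,-8,0,0,0],[20.3,71.9,-8,0,0,0],[20.3,71.9,-8,0,0,0],[20.3,71.9,-8,0,0,0],[20.3,71.9,-8,0,0,0]]' 40 25
cat > tips.py <<'E'
from meas import *
import sys
s=observe(); p=s['ee_pos']; f=shot('side',sys.argv[1]); P=pts(f)
m=(f['depth']>0)&(np.hypot(P[...,0]-p[0],P[...,1]-p[1])<.075)&(P[...,2]>p[2]-.05)&(P[...,2]<p[2]+.05)
q=P[m]; print(p.round(4),s['tcp_rot'].round(3),s['finger_gap'],'tip z rel',(np.percentile(q[:,2],[0,1,3,10])-p[2]).round(4))
t=q[q[:,2]<p[2]+.0]; a=np.array([-.44,.9]); b=np.array([.9,.44]); d=t[:,:2]-p[:2]; print('along',np.percentile(d@a,[1,50,99]).round(4),'perp',np.percentile(d@b,[1,99]).round(4))
f=grab_frame('top'); P=pts(f)
m=(f['depth']>0)&(np.abs(P[...,0]-.49)<.1)&(np.abs(P[...,1]+.381)<.1)&(np.abs(P[...,2]-.025)<.004); q=P[m]
print('kiln',cv2.minAreaRect((q[:,:2]*1000).astype(np.float32)))
i=shot('wrist',sys.argv[1]+'w')
E
python3 tips.py t1
```

```text
clock: 2.1
ee_pos: [0.4667, 0.1792, 0.1709]
tcp_rot: [-0.706, 3.06, 0.001]
contact_force: [-0.2, -0.3, 0.0]
finger_gap: 0.845
grasp_force: 0.0
[0.4667 0.1792 0.1709] [-7.06e-01  3.06e+00  1.00e-03] 0.8446862518508543 tip z rel [-0.0123 -0.0097 -0.0077 -0.0028]
along [-0.039  -0.0341  0.0498] perp [-0.0086  0.0129]
kiln ((481.5713806152344, -381.1588134765625), (176.9515838623047, 162.46945190429688), 2.648263454437256)
```

```bash
python3 -m creep '[[0,0.1,-5,0,0,0],[0,0.1,-10,0,0,0],[0,0.1,-13,0,0,0],[0,0.1,-14.2,0,0,0],[0,0.1,-14.8,0,0,0],[0,0.1,-15.2,0,0,0],[0,0.1,-15.2,0,0,0],[0,0.1,-15.2,0,0,0]]' - -
python3 -m creep '[[0,0,0,0,0,0],[0,0,0,0,0,0],[0,0,0,0,0,0],[0,0,0,0,0,0],[0,0,0,0,0,0],[0,0,0,0,0,0],[0,0,0,0,0,0],[0,0,0,0,0,0]]' 110 30
python3 -m creep '[[0,0,1,0,0,0],[0,0,4,0,0,0],[0,0,8,0,0,0],[0,0,12,0,0,0],[0,0,15,0,0,0],[0,0,15,0,0,0],[0,0,15,0,0,0]]'
python3 - <<'E'
from h import *
shot('side','s2')
f=dict(np.load('top0.npz')); P=pts(f)
m=(f['depth']>0)&(P[...,0]>.40)&(np.abs(P[...,0]-.49)<.1)&(np.abs(P[...,1]+.381)<.1)&(np.abs(P[...,2]-.025)<.004); q=P[m]
print('kiln',cv2.minAreaRect((q[:,:2]*1000).astype(np.float32)))
E
```

```text
clock: 3.05
ee_pos: [0.4674, 0.1816, 0.0198]
tcp_rot: [-0.708, 3.058, 0.002]
contact_force: [0.2, 0.0, -0.6]
finger_gap: 0.838
grasp_force: 0.0
clock: 3.85
ee_pos: [0.4674, 0.1816, 0.02]
tcp_rot: [-0.708, 3.058, 0.001]
contact_force: [-1.7, 0.6, 6.5]
finger_gap: 0.712
grasp_force: 32.4
clock: 4.55
ee_pos: [0.4666, 0.1813, 0.1691]
tcp_rot: [-0.708, 3.06, 0.002]
contact_force: [-0.2, 1.1, -0.6]
finger_gap: 0.712
grasp_force: 33.0
kiln ((504.83233642578125, -380.14306640625), (130.02259826660156, 162.0767059326172), 2.6043128967285156)
```

View pics/s2.png

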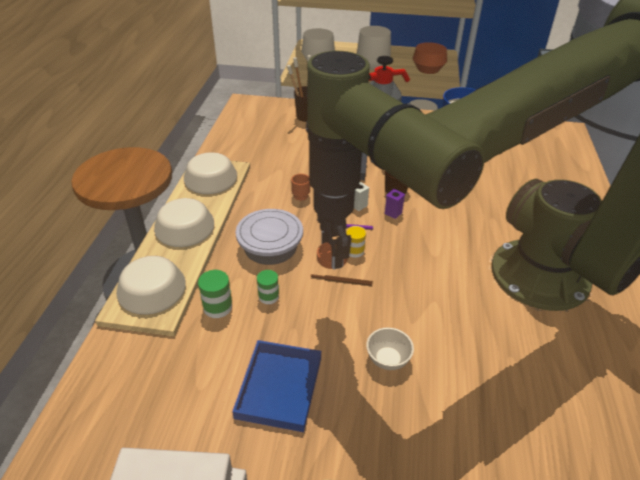

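Side view: the saucer is off the table and held between the fingers near (333,255), but it may be tilted about the finger axis. I'll enlarge to check.

```bash
python3 - <<'E'
from h import *
a=cv2.imread('pics/s2.png')[205:285,280:390]
g=grab_frame('wrist'); w=g['color']; 
cv2.imwrite('pics/c2.png',np.hstack([cv2.resize(a,(440,320),interpolation=2),cv2.resize(w,(360,270))[:270].copy() if 0 else cv2.copyMakeBorder(cv2.resize(w,(360,270)),0,50,0,0,0)]))
f=dict(np.load('s2.npz')); P=pts(f); h=cv2.cvtColor(f['color'],cv2.COLOR_BGR2HSV)
m=(h[...,0]<12)&(h[...,1]>90)&(np.abs(P[...,0]-.4666)<.06)&(np.abs(P[...,1]-.18)<.06)&(P[...,2]>.1)&(P[...,2]<.22)
q=P[m]; print(len(q),q.min(0),q.max(0)); 
if len(q)>5: c=q.mean(0); print(c,np.linalg.svd(q-c)[2][2])
E
```

```text
314 [0.43542376 0.15350907 0.15279253] [0.49459356 0.23718619 0.2185797 ]
[0.47705028 0.18879078 0.16287012] [0.73422918 0.01726138 0.67868222]
```

View pics/c2.png

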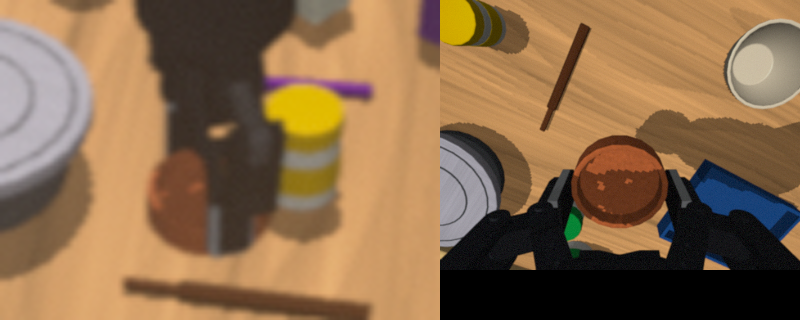

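The wrist view shows the saucer centred between the pads at about (620,180) in the composite. I'll measure its tilt from the depth data.

```bash
python3 - <<'E'
from h import *
p=observe()['ee_pos']
for n in ('wrist','top','side'):
    f=grab_frame(n); P=pts(f); h=cv2.cvtColor(f['color'],cv2.COLOR_BGR2HSV)
    m=(f['depth']>0)&((h[...,0]<14)|(h[...,0]>172))&(h[...,1]>110)&(h[...,2]>40)&(np.hypot(P[...,0]-p[0],P[...,1]-p[1])<.036)&(np.abs(P[...,2]-p[2])<.04)
    q=P[m]; print(n,len(q))
    if len(q)<50: continue
    print(np.percentile(q,[1,50,99],axis=0).round(4).tolist())
    print(np.c_[np.histogram(q[:,2]-p[2],20)[1][:-1]*1000,np.histogram(q[:,2],20)[0]].round(1).tolist())
    best=0;rng=np.random.default_rng(0)
    for _ in range(500):
        t=q[rng.choice(len(q),3,0)];nn=np.cross(t[1]-t[0],t[2]-t[0]);nn/=np.linalg.norm(nn)+1e-12
        k=np.abs((q-t[0])@nn)<.0012
        if k.sum()>best: best=k.sum();kk=k
    s=q[kk];v=np.linalg.svd(s-s.mean(0),full_matrices=False)[2][2];v*=np.sign(v[2]); print('plane',best,s.mean(0).round(4),v.round(3))
E
```

```text
wrist 21930
[[0.4351, 0.1505, 0.1511], [0.4654, 0.1796, 0.1554], [0.4934, 0.208, 0.1657]]
[[-19.5, 26.0], [-18.3, 88.0], [-17.0, 136.0], [-15.8, 141.0], [-14.6, 508.0], [-13.3, 7680.0], [-12.1, 5065.0], [-10.9, 611.0], [-9.6, 502.0], [-8.4, 531.0], [-7.2, 520.0], [-6.0, 540.0], [-4.7, 776.0], [-3.5, 2909.0], [-2.3, 1858.0], [-1.0, 35.0], [0.2, 0.0], [1.4, 1.0], [2.6, 2.0], [3.9, 1.0]]
plane 12716 [0.4662 0.1802 0.1549] [0.001 0.001 1.   ]
top 122
[[0.4357, 0.1481, 0.1526], [0.4494, 0.1613, 0.1584], [0.468, 0.1799, 0.1701]]
[[-15.1, 4.0], [-14.2, 7.0], [-13.2, 13.0], [-12.3, 14.0], [-11.4, 10.0], [-10.5, 8.0], [-9.5, 5.0], [-8.6, 6.0], [-7.7, 1.0], [-6.7, 2.0], [-5.8, 4.0], [-4.9, 6.0], [-4.0, 8.0], [-3.0, 7.0], [-2.1, 10.0], [-1.2, 6.0], [-0.2, 2.0], [0.7, 7.0], [1.6, 0.0], [2.6, 2.0]]
plane 42 [0.452  0.1623 0.1595] [0.419 0.619 0.665]
side 339
[[0.4373, 0.1555, 0.1488], [0.4794, 0.1876, 0.1564], [0.495, 0.2153, 0.1896]]
[[-19.2, 15.0], [-16.3, 34.0], [-13.5, 125.0], [-10.6, 53.0], [-7.7, 23.0], [-4.8, 54.0], [-2.0, 27.0], [0.9, 1.0], [3.8, 3.0], [6.6, 0.0], [9.5, 0.0], [12.4, 0.0], [15.3, 0.0], [18.1, 0.0], [21.0, 0.0], [23.9, 0.0], [26.7, 0.0], [29.6, 0.0], [32.5, 2.0], [35.3, 2.0]]
plane 113 [0.4778 0.1822 0.1551] [-0.039  0.     0.999]
```

```bash
python3 -m creep '[[4,-4,0,0,0,0],[8,-8,0,0,0,0],[11,-11,0,0,0,0],[14,-14,0,0,0,0],[17.1,-17.1,0,0,0,0],[17.1,-17.1,0,0,0,0],[17.1,-17.1,-3,0,0,0],[17.1,-17.1,-6,0,0,0],[17.1,-17.1,-8,0,0,0],[17.1,-17.1,-8.6,0,0,0],[17.1,-17.1,-8.9,0,0,0],[17.1,-17.1,-8.9,0,0,0],[17.1,-17.1,-8.9,0,0,0],[17.1,-17.1,-8.9,0,0,0]]'
```

```text
clock: 6.2
ee_pos: [0.6382, 0.0102, 0.0806]
tcp_rot: [-0.708, 3.059, 0.0]
contact_force: [-0.2, 0.1, -0.9]
finger_gap: 0.711
grasp_force: 33.1
```

```bash
python3 -m creep '[[0,0,-0.1,0,0,0],[0,0,-0.2,0,0,0],[0,0,-0.25,0,0,0],[0,0,-0.25,0,0,0],[0,0,-0.25,0,0,0]]'
python3 -m creep '[[0,0,0,0,0,0],[0,0,0,0,0,0],[0,0,0,0,0,0],[0,0,0,0,0,0],[0,0,0,0,0,0]]' 40
python3 -m creep '[[0,0,0.5,0,0,0],[0,0,1.5,0,0,0],[0,0,4,0,0,0],[0,0,9,0,0,0],[0,0,14,0,0,0],[0,0,14,0,0,0],[0,0,14,0,0,0]]'
cat > sa.py <<'E'
from h import *
p=observe()['ee_pos']
for n in ('wrist','side'):
    f=grab_frame(n); P=pts(f); h=cv2.cvtColor(f['color'],cv2.COLOR_BGR2HSV)
    m=(f['depth']>0)&((h[...,0]<14)|(h[...,0]>172))&(h[...,1]>110)&(h[...,2]>40)&(np.hypot(P[...,0]-.638,P[...,1]-.01)<.06)&(P[...,2]>.056)&(P[...,2]<.15)
    q=P[m]
    for nm,a,b in (('floor',.060,.066),('rim',.070,.077),('pottop',.117,.126)):
        t=q[(q[:,2]>a)&(q[:,2]<b)]
        if len(t)>15:
            c,r=cv2.minEnclosingCircle((t[:,:2]*1000).astype(np.float32)); v=np.linalg.svd(t-t.mean(0),full_matrices=False)[2][2]; print(n,nm,len(t),np.round(c,1),'d%.1f'%(2*r),'z%.1f'%(1000*np.median(t[:,2])),v.round(3))
    m=(f['depth']>0)&(np.abs(P[...,2]-.0555)<.004)&(np.hypot(P[...,0]-.6375,P[...,1]-.009)<.1)
    c,r=cv2.minEnclosingCircle((P[m][:,:2]*1000).astype(np.float32)); print(n,'wheel',np.round(c,1),2*r)
E
python3 sa.py
```

```text
clock: 6.7
ee_pos: [0.6376, 0.01, 0.0767]
tcp_rot: [0.708, -3.061, -0.0]
contact_force: [0.2, 0.6, -1.7]
finger_gap: 0.71
grasp_force: 33.1
clock: 7.2
ee_pos: [0.6376, 0.01, 0.0768]
tcp_rot: [-0.708, 3.061, 0.0]
contact_force: [-0.3, -0.0, 0.8]
finger_gap: 0.845
grasp_force: 0.0
clock: 7.9
ee_pos: [0.6383, 0.0102, 0.2199]
tcp_rot: [-0.707, 3.056, 0.001]
contact_force: [0.0, -0.1, -1.2]
finger_gap: 0.845
grasp_force: 0.0
wrist floor 4264 [635.2   8.6] d58.9 z62.8 [-0.004 -0.003  1.   ]
wrist rim 1432 [636.8   9. ] d61.4 z72.6 [-0.002  0.001  1.   ]
wrist wheel [637.6  10.3] 159.67425537109375
side floor 243 [638.3  13.2] d65.1 z63.2 [-0.002 -0.013 -1.   ]
side rim 86 [637.2  12.5] d62.0 z72.7 [-0.009 -0.021  1.   ]
side wheel [639.   14.1] 164.40699768066406
```

```bash
python3 -m creep '[[-1,-5,0,0,0,0],[-2,-10,0,0,0,0],[-3,-15,0,0,0,0],[-3.65,-20,0,0,0,0],[-3.65,-21.1,0,0,0,0],[-3.65,-21.1,0,0,0,0],[-3.65,-21.1,-5,0,0,0],[-3.65,-21.1,-10,0,0,0],[-3.65,-21.1,-14,0,0,0],[-3.65,-21.1,-17,0,0,0],[-3.65,-21.1,-18,0,0,0],[-3.65,-21.1,-18,0,0,0],[-3.65,-21.1,-18,0,0,0]]' 30
python3 -m creep '[[0,0,0,0,0,0],[0,0,0,0,0,0],[0,0,0,0,0,0],[0,0,0,0,0,0],[0,0,0,0,0,0],[0,0,0,0,0,0],[0,0,0,0,0,0],[0,0,0,0,0,0],[0,0,0,0,0,0]]' 140 25
python3 -m creep '[[0,0,1,0,0,0],[0,0,4,0,0,0],[0,0,9,0,0,0],[0,0,14,0,0,0],[0,0,18,0,0,0],[0,0,18,0,0,0],[0,0,18,0,0,0]]'
cat > held.py <<'E'
from h import *
p=observe()['ee_pos']
f=grab_frame('wrist'); P=pts(f); h=cv2.cvtColor(f['color'],cv2.COLOR_BGR2HSV)
m=(f['depth']>0)&((h[...,0]<14)|(h[...,0]>172))&(h[...,1]>100)&(h[...,2]>30)&(np.hypot(P[...,0]-p[0],P[...,1]-p[1])<.05)&(P[...,2]>p[2]-.06)&(P[...,2]<p[2]+.04)
q=P[m]; H=np.histogram(q[:,2],40,(p[2]-.06,p[2]+.04)); zt=H[1][np.argmax(H[0]*(H[1][:-1]>p[2]))]+.00125
t=q[np.abs(q[:,2]-zt)<.003]; c,r=cv2.minEnclosingCircle((t[:,:2]*1000).astype(np.float32)); v=np.linalg.svd(t-t.mean(0),full_matrices=False)[2][2]
print(p.round(4),len(t),'rim',np.round(c,1),'d%.1f'%(2*r),'z rel %.1f'%((np.median(t[:,2])-p[2])*1000),v.round(3))
E
python3 held.py
```

```text
clock: 9.3
ee_pos: [0.6022, -0.2007, 0.0387]
tcp_rot: [-0.709, 3.059, -0.002]
contact_force: [0.2, -0.0, 0.8]
finger_gap: 0.877
grasp_force: 0.0
clock: 10.2
ee_pos: [0.6023, -0.201, 0.0392]
tcp_rot: [-0.708, 3.057, -0.002]
contact_force: [-1.2, 3.0, 5.6]
finger_gap: 0.611
grasp_force: 26.7
clock: 10.9
ee_pos: [0.6013, -0.2009, 0.2181]
tcp_rot: [-0.707, 3.059, 0.0]
contact_force: [0.3, 0.4, -2.0]
finger_gap: 0.61
grasp_force: 26.8
[ 0.6013 -0.2009  0.2181] 6111 rim [ 601.3 -200.8] d54.6 z rel 18.2 [0.003 0.    1.   ]
```

```bash
python3 -m creep '[[1,5,0,0,0,0],[2,10,0,0,0,0],[3,15,0,0,0,0],[3.55,19,0,0,0,0],[3.55,21,0,0,0,0],[3.55,21,0,0,0,0],[3.55,21,-3,0,0,0],[3.55,21,-6,0,0,0],[3.55,21,-8,0,0,0],[3.55,21,-9.5,0,0,0],[3.55,21,-10.5,0,0,0],[3.55,21,-11,0,0,0],[3.55,21,-11.2,0,0,0],[3.55,21,-11.2,0,0,0],[3.55,21,-11.2,0,0,0],[3.55,21,-11.2,0,0,0]]'; python3 held.py
```

```text
clock: 12.55
ee_pos: [0.637, 0.0091, 0.1056]
tcp_rot: [-0.708, 3.059, 0.0]
contact_force: [-0.8, -0.3, -0.9]
finger_gap: 0.608
grasp_force: 26.9
[0.637  0.0091 0.1056] 6197 rim [638.   9.] d55.9 z rel 18.2 [0.003 0.    1.   ]
```

```bash
python3 -m creep '[[0,0,-0.05,0,0,0],[0,0,-0.1,0,0,0],[0,0,-0.15,0,0,0],[0,0,-0.2,0,0,0],[0,0,-0.2,0,0,0],[0,0,-0.2,0,0,0]]'
```

```text
clock: 13.2
ee_pos: [0.6366, 0.009, 0.1027]
tcp_rot: [0.708, -3.061, -0.0]
contact_force: [-0.2, -0.7, -1.0]
finger_gap: 0.61
grasp_force: 26.9
```

```bash
python3 -m creep '[[0,0,-0.03,0,0,0],[0,0,-0.03,0,0,0],[0,0,-0.03,0,0,0],[0,0,-0.03,0,0,0],[0,0,-0.03,0,0,0],[0,0,-0.03,0,0,0]]' 40
python3 -m creep '[[0,0,0.5,0,0,0],[0,0,1.5,0,0,0],[0,0,4,0,0,0],[0,0,8,0,0,0],[0,0,12,0,0,0],[0,0,12,0,0,0],[0,0,12,0,0,0]]'
python3 sa.py
```

```text
clock: 13.8
ee_pos: [0.6366, 0.009, 0.1025]
tcp_rot: [-0.708, 3.061, 0.0]
contact_force: [0.1, -0.1, 0.1]
finger_gap: 0.838
grasp_force: 0.0
clock: 14.5
ee_pos: [0.6371, 0.0092, 0.2248]
tcp_rot: [-0.707, 3.057, 0.001]
contact_force: [0.3, 0.8, -0.8]
finger_gap: 0.844
grasp_force: 0.0
wrist floor 281 [629.5   5.6] d53.6 z62.9 [-0.037 -0.013 -0.999]
wrist rim 1112 [636.3   9. ] d61.0 z72.7 [-0.042 -0.018  0.999]
wrist pottop 1683 [635.8   8.1] d51.6 z120.5 [0.002 0.001 1.   ]
wrist wheel [637.7  10.2] 159.60755920410156
side floor 71 [637.8  16.6] d58.0 z62.8 [-0.017 -0.009  1.   ]
side rim 93 [635.7  15.2] d60.8 z72.7 [0.    0.002 1.   ]
side pottop 114 [635.4  11.2] d56.0 z120.0 [ 0.002  0.013 -1.   ]
side wheel [638.4  13.9] 164.4680633544922
```

```bash
python3 -m creep '[[-5,-0.4,0,0,0,0],[-10,-0.8,0,0,0,0],[-15,-1.2,0,0,0,0],[-19,-1.7,0,0,0,0],[-20.4,-1.7,0,0,0,0],[-20.4,-1.7,0,0,0,0],[-20.4,-1.7,-5,0,0,0],[-20.4,-1.7,-10,0,0,0],[-20.4,-1.7,-14,0,0,0],[-20.4,-1.7,-17,0,0,0],[-20.4,-1.7,-18.2,0,0,0],[-20.4,-1.7,-18.2,0,0,0],[-20.4,-1.7,-18.2,0,0,0]]' 30
python3 -m creep '[[0,0,0,0,0,0],[0,0,0,0,0,0],[0,0,0,0,0,0],[0,0,0,0,0,0],[0,0,0,0,0,0],[0,0,0,0,0,0],[0,0,0,0,0,0],[0,0,0,0,0,0],[0,0,0,0,0,0]]' 160 35
python3 -m creep '[[0,0,1,0,0,0],[0,0,4,0,0,0],[0,0,9,0,0,0],[0,0,14,0,0,0],[1,5,14,0,0,0],[2,10,14,0,0,0],[3,15,14,0,0,0],[4,20,14,0,0,0],[5,25,14,0,0,0],[6,30,14,0,0,0],[7,34,14,0,0,0],[7.3,36.9,14,0,0,0],[7.3,36.9,14,0,0,0],[7.3,36.9,14,0,0,0]]'
cat > heldj.py <<'E'
from h import *
p=observe()['ee_pos']
f=grab_frame('wrist'); cv2.imwrite('pics/hj%d.png'%(p[0]*1e4),f['color']); P=pts(f)
m=(f['depth']>0)&(np.hypot(P[...,0]-p[0],P[...,1]-p[1])<.03)&(P[...,2]>p[2]+.01)&(P[...,2]<p[2]+.03)&(f['color'].max(-1)>70)
t=P[m]; t=t[np.abs(t[:,2]-np.median(t[:,2]))<.003]
print(p.round(4),len(t),np.median(t,0).round(4),'toprel %.1f'%((np.median(t[:,2])-p[2])*1000),np.linalg.svd(t-t.mean(0),full_matrices=False)[2][2].round(3))
E
python3 heldj.py
```

```text
clock: 15.9
ee_pos: [0.4336, -0.0079, 0.0418]
tcp_rot: [-0.708, 3.06, -0.001]
contact_force: [0.5, -0.1, 0.4]
finger_gap: 0.885
grasp_force: 0.0
clock: 16.8
ee_pos: [0.4335, -0.0076, 0.042]
tcp_rot: [-0.708, 3.058, 0.0]
contact_force: [-1.3, 1.5, 6.8]
finger_gap: 0.539
grasp_force: 35.4
clock: 18.2
ee_pos: [0.5052, 0.3612, 0.1798]
tcp_rot: [0.709, -3.059, 0.002]
contact_force: [0.1, -0.3, -1.5]
finger_gap: 0.54
grasp_force: 36.3
[0.5052 0.3612 0.1798] 15524 [0.503  0.3595 0.1997] toprel 19.9 [ 0.001 -0.018  1.   ]
```

```bash
python3 -m creep '[[0,0,-4,0,0,0],[0,0,-8,0,0,0],[0,0,-11,0,0,0],[0,0,-12.5,0,0,0],[0,0,-13,0,0,0],[0,0,-13.3,0,0,0],[0,0,-13.3,0,0,0],[0,0,-13.3,0,0,0]]'
python3 -m creep '[[0,0,0,0,0,0],[0,0,0,0,0,0],[0,0,0,0,0,0],[0,0,0,0,0,0],[0,0,0,0,0,0],[0,0,0,0,0,0]]' 50
python3 -m creep '[[0,0,1,0,0,0],[0,0,4,0,0,0],[0,0,9,0,0,0],[0,0,14,0,0,0],[0,0,14,0,0,0],[0,0,14,0,0,0]]' 30
```

```text
clock: 19.05
ee_pos: [0.5062, 0.3616, 0.0493]
tcp_rot: [-0.708, 3.059, 0.002]
contact_force: [0.6, -0.4, -1.8]
finger_gap: 0.542
grasp_force: 36.3
clock: 19.65
ee_pos: [0.5056, 0.361, 0.0475]
tcp_rot: [0.708, -3.061, 0.0]
contact_force: [-0.3, -0.6, -0.2]
finger_gap: 0.804
grasp_force: 0.0
clock: 20.25
ee_pos: [0.506, 0.3616, 0.1902]
tcp_rot: [-0.708, 3.057, 0.005]
contact_force: [0.2, -0.8, -0.8]
finger_gap: 0.885
grasp_force: 0.0
```

```bash
python3 -m creep '[[2.5,-4,0,0,0,0],[5,-8,0,0,0,0],[7.5,-13,0,0,0,0],[9.9,-17,0,0,0,0],[9.9,-19.2,0,0,0,0],[9.9,-19.2,0,0,0,0],[9.9,-19.2,-5,0,0,0],[9.9,-19.2,-10,0,0,0],[9.9,-19.2,-13,0,0,0],[9.9,-19.2,-14.7,0,0,0],[9.9,-19.2,-14.7,0,0,0],[9.9,-19.2,-14.7,0,0,0]]' 30
python3 -m creep '[[0,0,0,0,0,0],[0,0,0,0,0,0],[0,0,0,0,0,0],[0,0,0,0,0,0],[0,0,0,0,0,0],[0,0,0,0,0,0],[0,0,0,0,0,0],[0,0,0,0,0,0],[0,0,0,0,0,0]]' 160 35
python3 -m creep '[[0,0,1,0,0,0],[0,0,4,0,0,0],[0,0,9,0,0,0],[0,0,14,0,0,0],[-1,5,14,0,0,0],[-2,10,14,0,0,0],[-3,15,14,0,0,0],[-4,20,14,0,0,0],[-4.5,23,14,0,0,0],[-4.5,24.6,14,0,0,0],[-4.5,24.6,14,0,0,0],[-4.5,24.6,14,0,0,0]]'
python3 heldj.py
```

```text
clock: 21.45
ee_pos: [0.6044, 0.1694, 0.0406]
tcp_rot: [0.709, -3.06, 0.001]
contact_force: [0.2, 0.4, 1.2]
finger_gap: 0.885
grasp_force: 0.0
clock: 22.35
ee_pos: [0.6053, 0.1697, 0.0422]
tcp_rot: [-0.708, 3.058, 0.001]
contact_force: [-2.0, 0.9, 6.8]
finger_gap: 0.538
grasp_force: 35.7
clock: 23.55
ee_pos: [0.5594, 0.4148, 0.18]
tcp_rot: [0.708, -3.06, 0.001]
contact_force: [-0.2, -0.1, -1.7]
finger_gap: 0.54
grasp_force: 36.4
[0.5594 0.4148 0.18  ] 15252 [0.5577 0.4131 0.1997] toprel 19.8 [ 0.005 -0.017  1.   ]
```

```bash
python3 -m creep '[[0,0,-4,0,0,0],[0,0,-8,0,0,0],[0,0,-11,0,0,0],[0,0,-12.5,0,0,0],[0,0,-13,0,0,0],[0,0,-13.3,0,0,0],[0,0,-13.3,0,0,0],[0,0,-13.3,0,0,0]]'
python3 -m creep '[[0,0,0,0,0,0],[0,0,0,0,0,0],[0,0,0,0,0,0],[0,0,0,0,0,0],[0,0,0,0,0,0],[0,0,0,0,0,0]]' 50
python3 -m creep '[[0,0,1,0,0,0],[0,0,4,0,0,0],[0,0,9,0,0,0],[0,0,14,0,0,0],[0,0,14,0,0,0],[0,0,14,0,0,0]]' 30
python3 -m creep '[[-11.7,-60.1,1,0,0,24.6],[-11.7,-60.1,1,0,0,24.6],[-11.7,-60.1,1,0,0,24.6],[-11.7,-60.1,1,0,0,24.6],[-11.7,-60.1,1,0,0,24.6],[-11.7,-60.1,1,0,0,24.6],[-11.7,-60.1,1,0,0,24.6],[-11.7,-60.1,1,0,0,24.6],[-11.7,-60.1,1,0,0,24.6],[-11.7,-60.1,1,0,0,24.6],[-11.7,-60.1,1,0,0,24.6],[-11.7,-60.1,1,0,0,24.6],[-11.7,-60.1,1,0,0,24.6],[-11.7,-60.1,1,0,0,24.6],[-11.7,-60.1,1,0,0,24.6],[-11.7,-60.1,1,0,0,24.6],[-11.7,-60.1,1,0,0,24.6],[-11.7,-60.1,1,0,0,24.6]]'
python3 - <<'E'
from meas import *
from scipy.spatial.transform import Rotation as R
s=observe(); p=s['ee_pos']; M=R.from_rotvec(s['tcp_rot']).as_matrix(); print(p.round(4),'finger',np.degrees(np.arctan2(M[1,1],M[0,1]))%180)
f=shot('wrist','wp'); P=pts(f)
m=(f['depth']>0)&(np.abs(P[...,2]-.062)<.005)&(np.hypot(P[...,0]-.4428,P[...,1]+.186)<.035)
print(cv2.minAreaRect((P[m][:,:2]*1000).astype(np.float32)))
E
```

```text
clock: 24.4
ee_pos: [0.5603, 0.4156, 0.0495]
tcp_rot: [-0.708, 3.058, 0.002]
contact_force: [-0.5, -0.5, -0.5]
finger_gap: 0.535
grasp_force: 36.4
clock: 25.0
ee_pos: [0.5596, 0.415, 0.0475]
tcp_rot: [0.708, -3.061, -0.0]
contact_force: [0.3, -0.2, -0.9]
finger_gap: 0.805
grasp_force: 0.0
clock: 25.6
ee_pos: [0.5601, 0.4156, 0.1907]
tcp_rot: [-0.707, 3.057, 0.005]
contact_force: [-0.4, 0.1, -0.6]
finger_gap: 0.881
grasp_force: 0.0
clock: 27.4
ee_pos: [0.4429, -0.1851, 0.1974]
tcp_rot: [1.346, -2.838, -0.0]
contact_force: [-0.1, -0.1, 0.0]
finger_gap: 0.883
grasp_force: 0.0
[ 0.4429 -0.1851  0.1974] finger 140.75426115678894
((442.7467956542969, -185.50181579589844), (37.02138900756836, 35.981632232666016), 50.72979736328125)
```

View pics/wp.png

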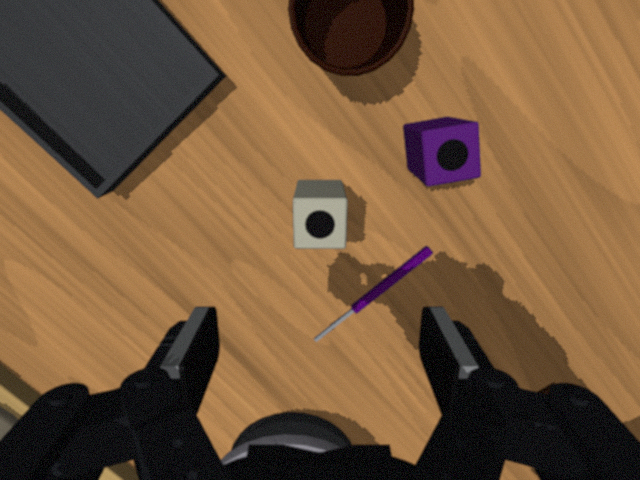

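Wrist view: the white prop is at (320,222), square to the jaws. The purple one at (450,150) and the beaker are clear of the fingers.

```bash
python3 -m creep '[[0,0,-5,0,0,0],[0,0,-10,0,0,0],[0,0,-14,0,0,0],[0,0,-15.6,0,0,0],[0,0,-15.6,0,0,0],[0,0,-15.6,0,0,0]]'
python3 -m creep '[[0,0,0,0,0,0],[0,0,0,0,0,0],[0,0,0,0,0,0],[0,0,0,0,0,0],[0,0,0,0,0,0],[0,0,0,0,0,0],[0,0,0,0,0,0],[0,0,0,0,0,0],[0,0,0,0,0,0],[0,0,0,0,0,0]]' 190 40
python3 -m creep '[[0,0,1,0,0,0],[0,0,4,0,0,0],[0,0,9,0,0,0],[0,0,14,0,0,0],[1.5,-5,14,0,0,0],[3,-10,14,0,0,0],[4.5,-15,14,0,0,0],[6.2,-18,14,0,0,0],[6.2,-19.5,14,0,0,0],[6.2,-19.5,14,0,0,0],[6.2,-19.5,14,0,0,0]]'
python3 heldj.py
```

```text
clock: 28.05
ee_pos: [0.4432, -0.186, 0.0425]
tcp_rot: [-1.345, 2.839, -0.002]
contact_force: [0.5, -0.6, 1.0]
finger_gap: 0.884
grasp_force: 0.0
clock: 29.05
ee_pos: [0.4433, -0.186, 0.0427]
tcp_rot: [-1.344, 2.838, -0.002]
contact_force: [-0.6, 0.9, 5.8]
finger_gap: 0.412
grasp_force: 40.9
clock: 30.15
ee_pos: [0.5042, -0.3807, 0.1812]
tcp_rot: [1.343, -2.839, -0.001]
contact_force: [0.6, -0.3, -1.1]
finger_gap: 0.418
grasp_force: 40.9
[ 0.5042 -0.3807  0.1812] 9230 [ 0.5019 -0.3844  0.2001] toprel 18.9 [-0.009 -0.014  1.   ]
```

```bash
python3 -m creep '[[0,0,-4,0,0,0],[0,0,-8,0,0,0],[0,0,-11,0,0,0],[0,0,-12.5,0,0,0],[0,0,-13,0,0,0],[0,0,-13.3,0,0,0],[0,0,-13.4,0,0,0],[0,0,-13.4,0,0,0],[0,0,-13.4,0,0,0]]'
python3 -m creep '[[0,0,0,0,0,0],[0,0,0,0,0,0],[0,0,0,0,0,0],[0,0,0,0,0,0],[0,0,0,0,0,0],[0,0,0,0,0,0],[0,0,0,0,0,0]]' 80
python3 -m creep '[[0,0,1,0,0,0],[0,0,4,0,0,0],[0,0,9,0,0,0],[0,0,14,0,0,0],[0,-5,16,0,0,0],[-5,-10,18,0,0,0],[-10,-13,18,0,0,0],[-15,-13,18,0,0,0],[-20,-13,18,0,0,0],[-20,-13,18,0,0,0],[-20,-13,18,0,0,0],[-20,-13,18,0,0,0]]'
python3 - <<'E'
from meas import *
f=shot('top','end'); shot('side','endside'); P=pts(f)
for n,x,y,zt,R in [('pot',.636,.009,.121,.04),('saucer',.636,.009,.073,.042),('yel',.506,.361,.067,.035),('grn',.56,.415,.067,.035),('prop',.504,-.381,.067,.03),('bowl',.3346,.2924,.042,.06),('beaker',.3486,-.2742,.062,.05)]:
    c=f['camera_from_world']@[x,y,zt,1]; k=f['mtx']@c[:3]; print(n,*topc(f,P,k[0]/k[2],k[1]/k[2],zt,R))
E
```

```text
clock: 31.1
ee_pos: [0.5051, -0.3813, 0.0487]
tcp_rot: [-1.344, 2.839, -0.002]
contact_force: [0.3, 0.2, -1.3]
finger_gap: 0.414
grasp_force: 40.9
clock: 31.8
ee_pos: [0.5046, -0.381, 0.0474]
tcp_rot: [1.344, -2.839, -0.0]
contact_force: [-0.2, -0.3, -0.6]
finger_gap: 0.687
grasp_force: 0.0
clock: 33.0
ee_pos: [0.3041, -0.5112, 0.2286]
tcp_rot: [-1.342, 2.84, -0.002]
contact_force: [0.9, 1.0, -0.0]
finger_gap: 0.688
grasp_force: 0.0
pot (636.9, 7.7) d53.1 z120.6 n142 [[636.1, 7.5], [50.2, 50.9], 3.4]
saucer (636.4, 8.7) d61.5 z72.0 n245 [[632.4, 9.9], [59.8, 50.2], 72.4]
yel (505.6, 360.6) d48.2 z67.1 n331 [[505.3, 360.2], [45.3, 44.5], 89.1]
grn (560.1, 414.2) d48.0 z66.9 n321 [[558.9, 414.0], [46.3, 44.0], 88.6]
prop (505.7, -381.4) d47.0 z67.1 n254 [[505.8, -382.0], [36.9, 36.5], 51.3]
bowl (334.5, 292.3) d91.6 z41.4 n276 [[334.4, 291.7], [90.0, 89.2], 89.5]
beaker (348.8, -274.2) d71.7 z62.3 n192 [[348.5, -273.9], [69.8, 70.2], 22.9]
```

View pics/end.png

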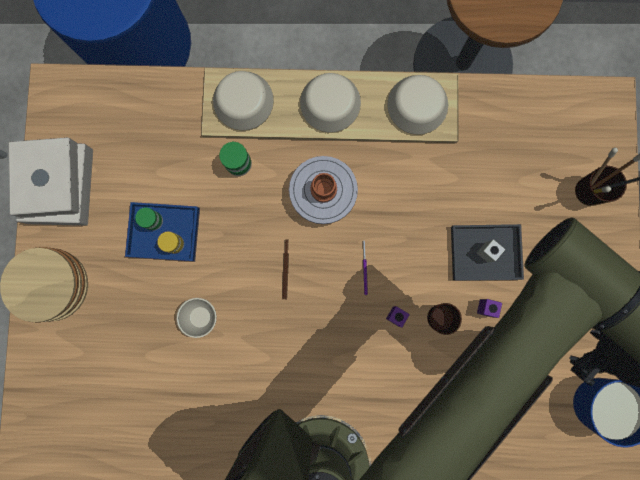

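View pics/endside.png

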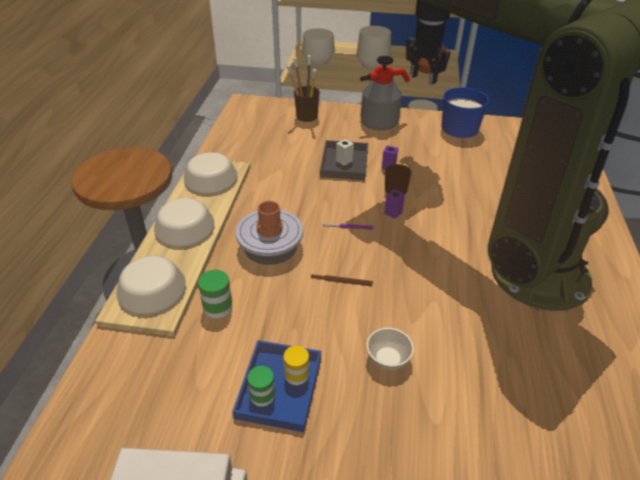

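The end views show the pot in the saucer on the wheel (top 323,186). The jars are in the blue tray (147,218 and 169,242), the prop is in the dark tray (494,250), and the bowl and beaker have not moved. The arm is clear, so I'm handing in.

```bash
python3 -c "from plant import *; print(job_done())"
```

```text
the job is handed in; nothing more can be done
None
```

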